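# Hang the large handwheel on the J-hook

### The arm

A 6-joint arm with a two-finger parallel gripper is mounted at the origin on the work surface; the furniture and walls round the work are solid. World frame = base frame: x ahead of the robot, y to its left, z up, the work surface at z = 0. Lengths are in m, angles in rad, forces in N, time in s.
With the tool pointing down it reaches from about 0.375 to 0.9 m from the base axis. Payload 3.1 kg.
Tool frame: the origin (TCP) lies on the centre line of the jaws, within the pads' length; the fingertips stand ahead of it and the grasp point (between the pads) lies 3 mm ahead of it (robot.tip_reach is the z of the fingertips in the tool frame, in m); z points along the fingers, y is the line along which they close (so a half turn about z gives the same grasp; the last joint's range is limited). The gripper opens to 87 mm and grips with 3 to 60 N. Pads are 19 mm wide; open, the fingers measure 117 mm over their backs; the gripper's body (75 mm by 190 mm) begins 51 mm behind the grasp point.
Start: joints at [1, 0.527, 1.433, -0, 1.181, -0.178], TCP at [0.239, 0.577, 0.245] pointing down, gripper open.
Joint ranges: [-3.08, 3.08], [-0.75, 2.2], [0.22, 2.44], [-1.43, 4.57], [0, 2.65], [-2.85, 2.85]. Speed limits (rad/s): [2.79, 2.79, 3.14, 3.14, 3.14, 3.14].

### API

Orientations are given as a unit quaternion [x, y, z, w].
In Python, from rig import sensors, eyes, ticket, robot gives the robot as it stands.
- The arm moves only by the tool drive_tool, never from a script. Its argument "deltas" is a list that holds one entry, the list of rows, each a list of 6 numbers: the shift along the tool's x, y, z in mm, then the turn, a rotation vector about the tool's x, y, z in rad. A call has 1 to 8 rows; each row shifts and turns the commanded pose from where the row before left it, along the tool's axes as they then stand; what a row does not reach is not made up. A row lasts 1/12 s, in which the tool goes at most 41.7 mm and 7.16 degrees, less where a joint would pass 70% of its speed; a pose out of reach is approached as far as the arm can. A call is refused whole if a number of a shift passes 41.7 or a number of a turn 0.125, either way. A call with a gripper value outside its range is refused whole. "gripper" is the opening in per cent of the stroke, from 0 (shut) to 100 (fully open), set as the call begins (left out, the last holds). The fingers move at their own pace and stop on an object; "squeeze" is the grip in N (left out, the last holds). Time passes only in rows, so rows that do not move let the fingers close. It gives the time, the measured TCP pose, the force, the opening and the grip force at its end, in the units of the state.
- sensors.get_obs(): the state, without advancing time (a new reading comes with each control period).
- eyes.camera(name): name is "side" or "top"; returns a dict with "img" (400x640x3 uint8, red, green, blue), "fov_y" (degrees; the focal length in pixels is half the picture's height over the tangent of half this angle, whatever the lens; pixels are square), "cx", "cy" (the principal point, pixels), "D" ([k1, k2, p1, p2, k3] as OpenCV has them; the pictures are not rectified), "xyz" and "attitude" of the camera in the world. Camera axes: x right, y up, looking along -z (the intrinsics and any distortion apply to the point x, -y, -z); pixel columns grow to the right and rows downward; lengths in m; the calibration is good to about 2 mm. A picture is of the moment at which its call begins. There is no depth.
- ticket.hand_in(): hands the job in; it is judged then, once.
The state is a dict: "time": time; "q": joint angles; "joint_velocities": joint speeds; "joint_torque": joint torques, N m; "position": TCP position; "tool_rot": TCP orientation; "ft_force": force on the tool from outside, world axes, zero at the start; "moment": the same for the moment, N m; "grip_width": finger opening in m; "grip_force": force on a finger pad.
Only numpy, scipy, OpenCV 4.12 (cv2) and the standard library are available. Lean on these libraries where they do the work, as an engineer would, in place of code of your own. Each camera call takes 0.05 s, during which the arm holds its last target. There are 200 camera calls.

### The job

Two spoked handwheels stand upright in two wooden cradles. Take the larger one by its rim, lift it out and hang it by the rim on the stand's J-hook: over the upturned tip and down onto the flat of the hook, then let go so that it hangs still. Leave the smaller wheel standing in its cradle.

Things in the scene. Friction and masses are not known exactly. Their poses are not given: they have to be found in the camera images.
- wheel_center (a point): Centre of the larger steel handwheel, loose, 0.24-0.39 kg: outer diameter 200, inner 172, rim 16 thick along the axle, hub 32 across, 34 long. x = axle, z up at the start. Three 11 mm spokes: one along -z, two 60 degrees either side of +z; the top between them is open for the hook. Pinch the rim across its thickness from above, 50-60 mm beside its top, so the fingers clear the hook.
- hook_seat (a point): Middle of the top face of the J-hook's level bar, 270 mm up on a fixed stand: the rim rests here from inside, wheel centre 86 mm below. x runs along the bar from tip to post, away from the robot; z up. Bar 24 wide (y), 5 thick; upturned tip at x -40 to -45, rising 25 above the seat; post 20 square from x +45, level with the seat. Free above and on the tip's side.
- small_wheel_center (a point): Centre of the smaller handwheel of the same make, outer diameter 140 mm, to be left alone; x = axle, z up. Each wheel stands in a fixed wooden cradle 60 mm high; which place holds which wheel varies. This centre is 87 mm above the bench, the larger wheel's 120 mm; that one must rise 70 mm to clear its cradle. A fixed heap of tools up to 90 mm high lies between cradles and hook.

How it is judged:
On the way:
1. the larger wheel is held by its rim, lifted out of its cradle (height (world z) of wheel_center above 0.175 m and distance between the grasp point and wheel_center above 0.06 m and contact force between the fingers and wheel above 1 N), for 0.2 s.
At the end, for the whole second after the job is handed in: The larger wheel hangs by its rim on the flat of the hook, between tip and post: its centre 74 to 98 mm below the seat and within 25 mm of it sideways (along the bar 36 mm to the tip, 40 to the post), still (under 0.05 m/s); the smaller wheel is within 30 mm of where it stood (x of wheel_center in the frame of hook_seat between -0.036 and 0.04 m and y of wheel_center in the frame of hook_seat between -0.025 and 0.025 m and z of wheel_center in the frame of hook_seat between -0.098 and -0.074 m and contact force between wheel and hook_stand above 1 N and linear speed of wheel below 0.05 m/s and distance of small_wheel_center from where it was at the start of the episode below 0.03 m); the robot touches nothing.
It fails at once if the smaller wheel is pulled out of place or knocked over (distance of small_wheel_center from where it was at the start of the episode above 0.03 m).
It also fails if it takes over 43 s, if anything falls off the work surface, if the arm or the gripper's body presses on something with over 40 N, if the wrist force passes 120 N, or if a joint passes its speed limit or range.

## Working session

There is one attempt and no reset: what is moved stays moved. The work goes in short steps, Python scripts to look and compute and a tool call to move; the robot and the scene stay as the last step left them, time stands still between calls to the robot, and variables do not carry over. Pictures are saved under pics/ and viewed, at most 10 in all, crops included, and the job is handed in when it is done.

Besides the shell and the picture viewer there is one more tool, called after "Request:" as name([rows], argument=value, ...), one row to a line, values as JSON. drive_tool: Moves the arm, as the interface text tells. Its arguments: {"type":"object","properties":{"deltas":{"type":"array"},"gripper":{"type":"number"},"squeeze":{"type":"number"}},"required":["deltas"]}

```bash
mkdir -p pics
cat > h.py <<'E'
import numpy as np, cv2
from scipy.spatial.transform import Rotation as R
def cal(c):
    f=200/np.tan(np.radians(c["fov_y"])/2)
    K=np.array([[f,0,c["cx"]],[0,f,c["cy"]],[0,0,1.]])
    return K,np.array(c["D"],float),np.array(c["xyz"]),R.from_quat(c["attitude"]).as_matrix()@np.diag([1,-1,-1])
def proj(c,P):
    K,D,t,M=cal(c); return cv2.projectPoints((np.atleast_2d(P)-t)@M,np.zeros(3),np.zeros(3),K,D)[0][:,0]
def ray(c,uv):
    K,D,t,M=cal(c); p=cv2.undistortPoints(np.array(uv,float).reshape(-1,1,2),K,D)[:,0]
    d=np.c_[p,np.ones(len(p))]@M.T; return t,d/np.linalg.norm(d,axis=1)[:,None]
def atz(c,uv,z):
    t,d=ray(c,uv); return t+d*((z-t[2])/d[:,2])[:,None]
def tri(c1,u1,c2,u2):
    (a,d),(b,e)=ray(c1,[u1]),ray(c2,[u2]); d,e=d[0],e[0]
    s=np.linalg.lstsq(np.c_[d,-e],b-a,rcond=None)[0]; p,q=a+s[0]*d,b+s[1]*e
    return (p+q)/2,np.linalg.norm(p-q)
E
python3 - <<'E'
from rig import sensors, eyes, ticket, robot
import cv2,pickle
d={}
for n in("side","top"):
    c=eyes.camera(n); d[n]=c; cv2.imwrite(f"pics/{n}0.png",c["img"][:,:,::-1])
    print({k:v for k,v in c.items() if k!="img"})
pickle.dump(d,open("c0.pkl","wb"))
o=sensors.get_obs(); print(o, robot.tip_reach)
E
```

```text
{'fov_y': 42.61706974495998, 'cx': 323.45667757591616, 'cy': 208.6046714730885, 'D': array([-0.05272965,  0.        ,  0.        ,  0.        ,  0.        ]), 'xyz': array([ 0.29362835, -1.06829875,  1.23948983]), 'attitude': array([ 0.38103877, -0.02913698, -0.08598879,  0.92009044])}
{'fov_y': 54.00074032847255, 'cx': 323.2988926148641, 'cy': 200.06810396715258, 'D': array([-0.07417637,  0.        ,  0.        ,  0.        ,  0.        ]), 'xyz': array([ 0.29046516, -0.08760034,  1.42611077]), 'attitude': array([ 0.05691378, -0.05935781, -0.70042186,  0.7089758 ])}
{'time': 0.1, 'q': array([ 9.99512789e-01,  5.28366663e-01,  1.43378527e+00,  2.37246268e-05,
        1.18140496e+00, -1.78509915e-01]), 'joint_velocities': array([ 1.02601580e-04, -2.00554824e-03, -3.32805390e-03,  3.33194656e-05,
        2.38238250e-03,  1.31343291e-03]), 'joint_torque': array([-3.81987229e-04, -4.40984881e+01, -1.77150124e+01,  6.34642085e-02,
        5.34262578e-02, -5.18175898e-05]), 'position': array([0.23885049, 0.57688557, 0.24366994]), 'tool_rot': array([ 1.95131209e-01,  9.80776655e-01, -9.09891167e-04, -3.69837473e-04]), 'ft_force': array([-0.01644163,  0.03510762,  0.23218184]), 'moment': array([ 0.00230191, -0.00599658, -0.02614044]), 'grip_force': 0.0, 'grip_width': 0.08720147823235119} 0.022
```

View pics/side0.png

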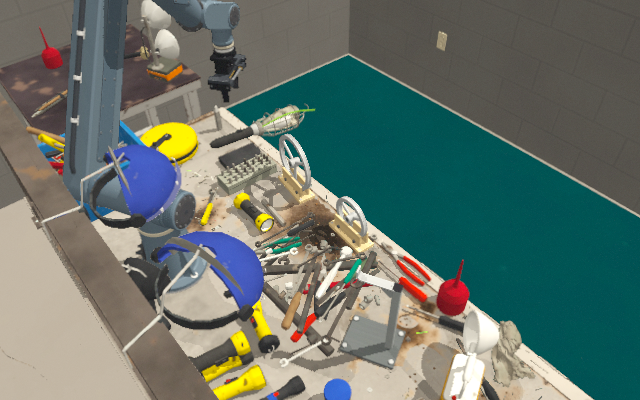

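View pics/top0.png

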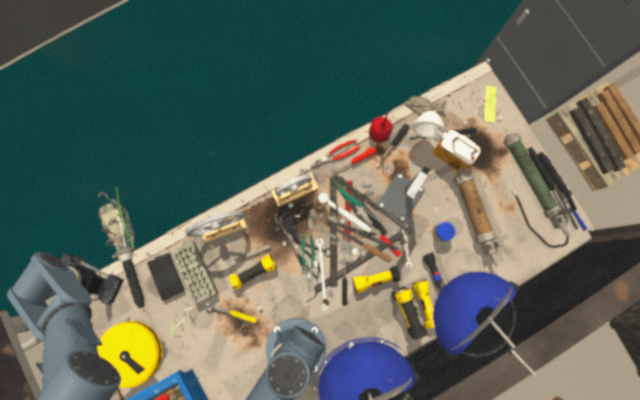

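The side view shows the large wheel near (295,163), the small wheel near (350,217) and the hook bar near (378,285). The top view shows them near (218,226), (295,187) and (418,183). I'll enlarge these areas.

Run:
```python
import pickle,cv2
d=pickle.load(open("c0.pkl","rb"))
s=d["side"]["img"][120:220,265:385,::-1]; cv2.imwrite("pics/s1.png",cv2.resize(s,None,fx=6,fy=6,interpolation=2))
a=cv2.resize(d["side"]["img"][265:365,335:425,::-1],None,fx=4,fy=4,interpolation=2)
b=cv2.resize(d["top"]["img"][155:255,375:445,::-1],None,fx=4,fy=4,interpolation=2)
t=cv2.resize(d["top"]["img"][165:245,185:325,::-1],(560,320),interpolation=2)
cv2.imwrite("pics/h1.png",cv2.hconcat([a,b])); cv2.imwrite("pics/t1.png",cv2.resize(d["top"]["img"][165:250,185:325,::-1],None,fx=5,fy=5,interpolation=2))
```

```text
(no output)
```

View pics/s1.png

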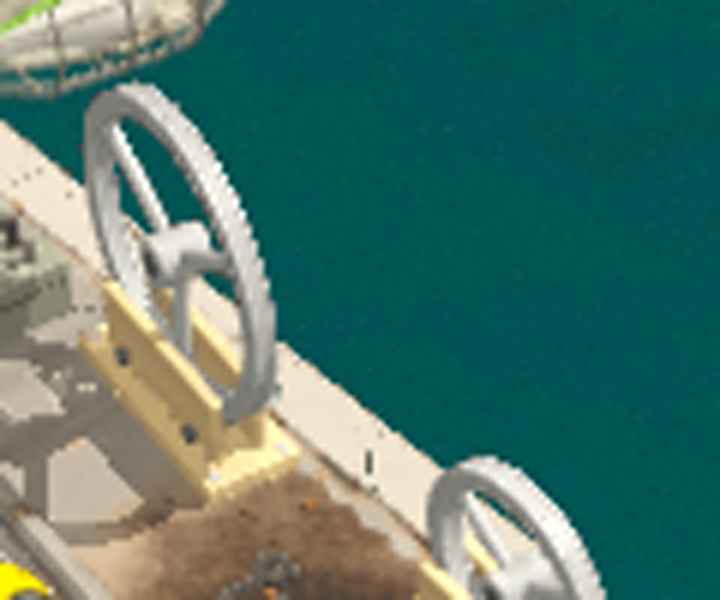

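View pics/h1.png

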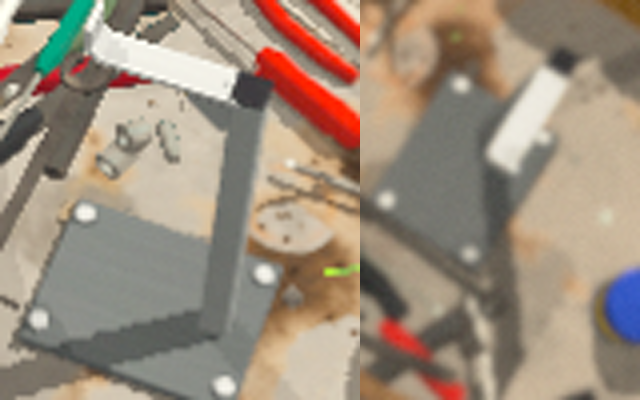

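View pics/t1.png

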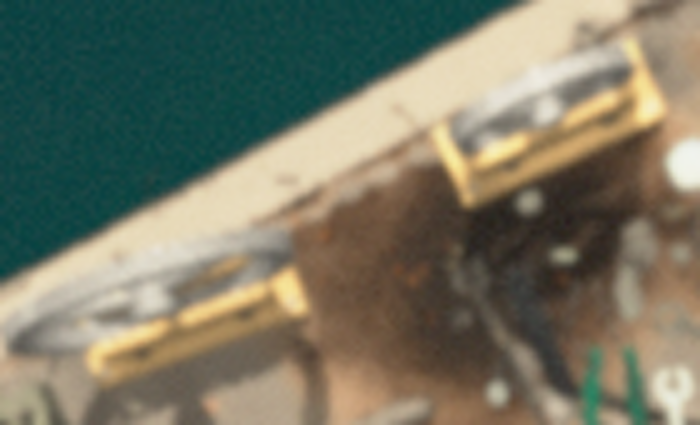

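Hook crops: the post top's dark square is at side (398,287.5) and top (426,170). The tip end of the bar is near side (359,277) and top (411,195). Large wheel silhouette extents: side u 279–311, v 134–190; top u 186–244, v from 211. I'll fit both models to these and overlay the result.

```bash
cat > fit.py <<'E'
from h import *; import pickle
from scipy.optimize import least_squares
d=pickle.load(open("c0.pkl","rb")); S,T=d["side"],d["top"]
def yawM(y): return R.from_euler("z",y).as_matrix()
th=np.linspace(0,2*np.pi,361)
def rim(ro,p):
    P=np.concatenate([np.c_[np.full(361,x),ro*np.cos(th),ro*np.sin(th)] for x in(-.008,.008)])
    return P@yawM(p[3]).T+p[:3]
def box(x,y,z):
    return np.array([[a,b,c] for a in x for b in y for c in z])
if __name__=="__main__":
    pw=tri(S,(295.3,160.4),T,(215.2,224.6)); print("hub",pw)
    pp=tri(S,(397.9,287.2),T,(425.6,169.6)); print("post",pp)
    print("post@.27",atz(S,[(397.9,287.2)],.27),atz(T,[(425.6,169.6)],.27))
    print("tip end of bar@.27",atz(S,[(359,277)],.27),atz(T,[(410.7,195)],.27))
    def res(p):
        a,b=proj(S,rim(.1,p)),proj(T,rim(.1,p))
        return [a[:,0].min()-278.8,a[:,0].max()-310.4,a[:,1].min()-133.4,a[:,1].max()-189.6,b[:,0].min()-185.4,b[:,0].max()-244,b[:,1].min()-210.2,(p[2]-.12)*1000]
    best=min((least_squares(res,[*pw[0][:2],.12,y]) for y in np.arange(-1.5,1.6,.5)),key=lambda r:r.cost)
    print(best.x,np.round(best.fun,2)); np.save("w.npy",best.x)
E
python3 fit.py
```

```text
hub (array([0.42364252, 0.2683274 , 0.12881252]), np.float64(0.009941772549701803))
post (array([ 0.58009651, -0.40087589,  0.26992352]), np.float64(0.0008113831401380047))
post@.27 [[ 0.57965157 -0.40098153  0.27      ]] [[ 0.58049514 -0.40090117  0.27      ]]
tip end of bar@.27 [[ 0.4979411  -0.35499477  0.27      ]] [[ 0.50127386 -0.35303519  0.27      ]]
[0.42471057 0.2714257  0.12003174 0.35148182] [-0.25  0.35 -0.31  0.82 -0.97  0.6   0.    0.03]
```

Both fits agree: the post top triangulates at z = 0.2699 with a 0.8 mm ray gap. The wheel fit gives centre (0.425, 0.271, 0.120) and yaw 0.351, with residuals under 1 px. I'll move above the rim, 55 mm to the side away from the small wheel.

Request:
drive_tool([
  [[-31.5, -21.3, -5, 0, 0, 0], [-31.5, -21.3, -5, 0, 0, 0], [-31.5, -21.3, -5, 0, 0, 0], [-31.5, -21.3, -5, 0, 0, 0], [-31.5, -21.3, -5, 0, 0, 0], [-31.5, -21.3, -5, 0, 0, 0], [-31.5, -21.3, -5, 0, 0, 0], [-31.5, -21.3, -5, 0, 0, 0]],
], gripper=100)

```text
time: 0.77
position: [0.4071, 0.3218, 0.2845]
tool_rot: [0.195, 0.981, -0.0, -0.0]
ft_force: [1.7, 0.6, 0.3]
grip_width: 0.0869
grip_force: 0.0
```

Request:
drive_tool([
  [[0, 0, 0, 0, 0, 0.118], [0, 0, 0, 0, 0, 0.118], [0, 0, 0, 0, 0, 0.118], [0, 0, 0, 0, 0, 0.118], [0, 0, 0, 0, 0, 0.118], [0, 0, 0, 0, 0, 0.118], [0, 0, 0, 0, 0, 0.119], [0, 0, 0, 0, 0, 0]],
])

```text
time: 1.43
position: [0.4065, 0.3233, 0.2842]
tool_rot: [0.574, 0.819, -0.0, -0.0]
ft_force: [-0.1, -0.6, -0.7]
grip_width: 0.0869
grip_force: 0.0
```

```bash
cat > go.py <<'E'
from h import *
def delta(o,P,yaw):   # remaining shift (mm, tool axes) and turn about tool z; tool y at world angle yaw
    M=R.from_quat(o["tool_rot"]).as_matrix(); y=np.array([np.cos(yaw),np.sin(yaw),0]); z=np.array([0,0,-1.])
    G=np.c_[np.cross(y,z),y,z]
    return np.round(M.T@(np.array(P)-o["position"])*1000,1), np.round(R.from_matrix(M.T@G).as_rotvec(),3)
E
python3 - <<'E'
from go import *; from fit import *
from rig import sensors,eyes
w=np.load("w.npy"); g=w[:3]+yawM(w[3])@[0,.055,.075]; print(g,w)
o=sensors.get_obs(); print(o["time"],o["position"],delta(o,g+[0,0,.003],w[3]))
# overlays on the start pictures, hook model
q=np.array([.580,-.401]); y=np.arctan2(-.401+.354,.580-.4995); s=np.r_[q-.055*np.array([np.cos(y),np.sin(y)]),.27]; print("seat",s,y)
np.save("s.npy",np.r_[s,y])
out=[]
for c,(u,v,a,b) in((S,(265,120,130,90)),(S,(335,265,100,90)),(T,(180,195,130,90)),(T,(385,150,80,90))):
    k=4; im=cv2.resize(c["img"][v:v+b,u:u+a,::-1],None,fx=k,fy=k,interpolation=2)
    def dots(P,col):
        for p in proj(c,P): cv2.circle(im,tuple(int(t) for t in ((p-[u,v]+.5)*k)),1,col,-1)
    dots(rim(.1,w)[::3],(0,0,255)); dots(rim(.086,w)[::3],(255,0,0)); dots(w[:3],(0,255,0))
    H=lambda P:np.asarray(P,float)/1000@yawM(y).T+s
    L=lambda a,b:H(np.linspace(a,b,25))
    for e in(([-40,-12,0],[45,-12,0]),([-40,12,0],[45,12,0]),([-45,-12,25],[-45,12,25]),([-45,-12,-5],[-45,-12,25]),([45,-10,0],[65,-10,0]),([65,-10,0],[65,10,0]),([45,10,0],[65,10,0])): dots(L(*e),(0,0,255))
    out.append(im)
pad=lambda i:cv2.copyMakeBorder(i,0,0,0,520-i.shape[1],0)[:, :400] if i.shape[1]<500 else i[:, :400]
cv2.imwrite("pics/ov.png",cv2.resize(cv2.vconcat([cv2.hconcat([pad(out[0]),pad(out[1])]),cv2.hconcat([pad(out[2]),pad(out[3])])]),(667,600)))
E
```

```text
[0.40577465 0.3230632  0.19503174] [0.42471057 0.2714257  0.12003174 0.35148182]
1.4333 [0.40648363 0.32334038 0.28416319] (array([-0. , -0.7, 86.1]), array([-0.001,  0.   , -0.003]))
seat [ 0.53250286 -0.37326875  0.27      ] -0.5284605487932749
```

View pics/ov.png

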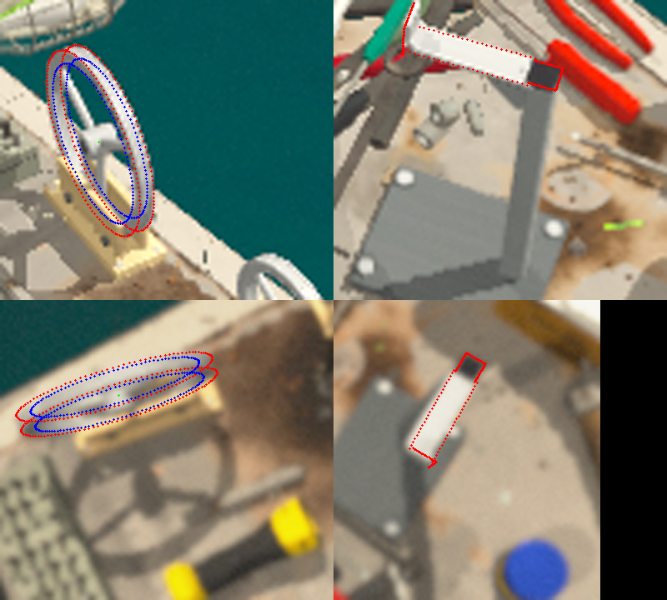

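The overlay puts both wheel-rim outlines on the rim and the hook outline on the bar and post in both views, to within about 1 px. Descending and gripping.

Request:
drive_tool([
  [[0, -0.7, 25, 0, 0, 0], [0, 0, 25, 0, 0, 0], [0, 0, 20, 0, 0, 0], [0, 0, 10, 0, 0, 0], [0, 0, 6, 0, 0, 0], [0, 0, 0, 0, 0, 0]],
])

```text
time: 1.93
position: [0.4056, 0.323, 0.1975]
tool_rot: [0.572, 0.82, -0.001, -0.001]
ft_force: [0.4, -0.3, 0.2]
grip_width: 0.087
grip_force: 0.0
```

Request:
drive_tool([
  [[0, 0, 0, 0, 0, 0], [0, 0, 0, 0, 0, 0], [0, 0, 0, 0, 0, 0], [0, 0, 0, 0, 0, 0], [0, 0, 0, 0, 0, 0], [0, 0, 0, 0, 0, 0], [0, 0, 0, 0, 0, 0], [0, 0, 0, 0, 0, 0]],
], gripper=0, squeeze=55)

```text
time: 2.6
position: [0.4062, 0.3233, 0.1987]
tool_rot: [0.573, 0.82, 0.0, 0.0]
ft_force: [0.7, -0.9, -0.7]
grip_width: 0.042
grip_force: 0.0
```

Request:
drive_tool([
  [[0, 0, 0, 0, 0, 0], [0, 0, 0, 0, 0, 0], [0, 0, 0, 0, 0, 0], [0, 0, 0, 0, 0, 0], [0, 0, 0, 0, 0, 0], [0, 0, 0, 0, 0, 0], [0, 0, 0, 0, 0, 0]],
])

```text
time: 3.18
position: [0.4061, 0.3233, 0.1985]
tool_rot: [0.573, 0.82, -0.0, -0.0]
ft_force: [0.2, -0.0, 0.2]
grip_width: 0.0151
grip_force: 54.8
```

The rim is gripped: 15 mm opening at 55 N. Lifting gently.

Request:
drive_tool([
  [[0, 0, -4, 0, 0, 0], [0, 0, -8, 0, 0, 0], [0, 0, -14, 0, 0, 0], [0, 0, -18, 0, 0, 0], [0, 0, -18, 0, 0, 0], [0, 0, -14, 0, 0, 0], [0, 0, -8, 0, 0, 0], [0, 0, -4, 0, 0, 0]],
])

```text
time: 3.85
position: [0.4065, 0.3235, 0.2881]
tool_rot: [0.573, 0.82, 0.001, 0.001]
ft_force: [0.3, 0.8, -2.9]
grip_width: 0.0151
grip_force: 54.8
```

Request:
drive_tool([
  [[0, 0, -8, 0, 0, 0], [0, 0, -16, 0, 0, 0], [0, 0, -22, 0, 0, 0], [0, 0, -22, 0, 0, 0], [0, 0, -22, 0, 0, 0], [0, 0, -16, 0, 0, 0], [0, 0, -8, 0, 0, 0], [0, 0, 0, 0, 0, 0]],
])

```text
time: 4.52
position: [0.4067, 0.3236, 0.402]
tool_rot: [0.573, 0.82, 0.001, 0.001]
ft_force: [0.3, -0.3, -2.8]
grip_width: 0.0153
grip_force: 54.8
```

Run:
```python
from go import *; from rig import sensors,eyes
import pickle
o=sensors.get_obs(); print(o["time"],o["position"],o["ft_force"],o["moment"],o["grip_force"])
d={n:eyes.camera(n) for n in("side","top")}; pickle.dump(d,open("c1.pkl","wb"))
# predicted wheel centre if held unmoved
c=o["position"]-np.array([0,0,.003])-R.from_euler("z",.3515).as_matrix()@[0,.055,.075]; print(c)
out=[]
for n in d:
    u,v=(proj(d[n],c)[0]-[50,50]).astype(int).clip(0); print(n,u,v)
    im=cv2.resize(d[n]["img"][v:v+110,u:u+100,::-1],None,fx=4,fy=4,interpolation=2)
    th=np.linspace(0,6.283,90)
    for r,col in((.1,(0,0,255)),(.086,(255,0,0))):
        P=c+np.concatenate([np.c_[th*0+x,r*np.cos(th),r*np.sin(th)] for x in(-.008,.008)])@R.from_euler("z",.3515).as_matrix().T
        for p in proj(d[n],P): cv2.circle(im,tuple(int(t) for t in ((p-[u,v]+.5)*4)),1,col,-1)
    out.append(im)
cv2.imwrite("pics/l.png",cv2.hconcat(out))
```

```text
4.5167 [0.40665363 0.32356879 0.40201075] [ 0.32014021 -0.32831194 -2.83659552] [ 0.07763795  0.0688828  -0.00818823] 54.8286260291934
[0.42559049 0.27193164 0.32401075]
side 241 61
top 145 165
```

View pics/l.png

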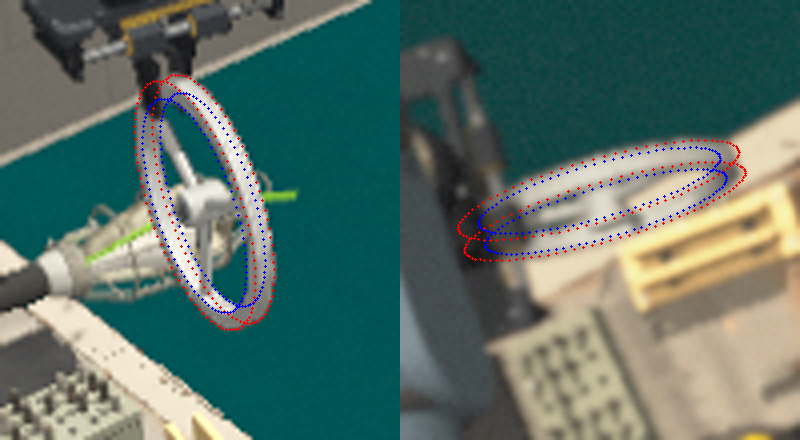

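The wheel is in the gripper and tracks the overlay to about 2–3 mm, upright with no slip, and weighs about 0.29 kg. I'll carry it across at height, then turn it to the hook's yaw.

Request:
drive_tool([
  [[-8, -2, 0, 0, 0, 0], [-16, -3.9, 0, 0, 0, 0], [-24, -5.9, 0, 0, 0, 0], [-30, -7.3, 0, 0, 0, 0], [-30, -7.3, 0, 0, 0, 0], [-30, -7.3, 0, 0, 0, 0], [-30, -7.3, 0, 0, 0, 0], [-30, -7.3, 0, 0, 0, 0]],
])

```text
time: 5.28
position: [0.4277, 0.1188, 0.3991]
tool_rot: [0.573, 0.82, -0.001, -0.001]
ft_force: [0.2, -0.2, -2.1]
grip_width: 0.0152
grip_force: 54.8
```

Request:
drive_tool([
  [[-30, -7.3, 0, 0, 0, 0], [-30, -7.3, 0, 0, 0, 0], [-30, -7.3, 0, 0, 0, 0], [-30, -7.3, 0, 0, 0, 0], [-30, -7.3, 0, 0, 0, 0], [-30, -7.3, 0, 0, 0, 0], [-30, -7.3, 0, 0, 0, 0], [-30, -7.3, 0, 0, 0, 0]],
])

```text
time: 5.95
position: [0.4552, -0.1263, 0.399]
tool_rot: [0.573, 0.82, -0.0, -0.002]
ft_force: [0.6, 0.5, -1.3]
grip_width: 0.0156
grip_force: 54.8
```

Request:
drive_tool([
  [[-30, -7.3, 0, 0, 0, 0], [-30, -7.3, 0, 0, 0, 0], [-30, -7.3, 0, 0, 0, 0], [-24, -5.9, 0, 0, 0, 0], [-16, -3.9, 0, 0, 0, 0], [-10, -2.4, 0, 0, 0, 0], [-7.6, -1.9, 0, 0, 0, 0], [0, 0, 0, 0, 0, 0]],
])

```text
time: 6.62
position: [0.4736, -0.2758, 0.3995]
tool_rot: [0.573, 0.82, 0.001, -0.001]
ft_force: [2.8, 1.6, -3.1]
grip_width: 0.0163
grip_force: 54.6
```

Request:
drive_tool([
  [[0, 0, 0, 0, 0, 0.06], [0, 0, 0, 0, 0, 0.09], [0, 0, 0, 0, 0, 0.09], [0, 0, 0, 0, 0, 0.09], [0, 0, 0, 0, 0, 0.09], [0, 0, 0, 0, 0, 0.09], [0, 0, 0, 0, 0, 0.09], [0, 0, 0, 0, 0, 0.09]],
])

```text
time: 7.28
position: [0.4738, -0.2747, 0.3997]
tool_rot: [0.817, 0.577, 0.001, -0.001]
ft_force: [2.2, 2.3, -0.3]
grip_width: 0.0169
grip_force: 55.1
```

Request:
drive_tool([
  [[0, 0, 0, 0, 0, 0.09], [0, 0, 0, 0, 0, 0.06], [0, 0, 0, 0, 0, 0.04], [0, 0, 0, 0, 0, 0], [0, 0, 0, 0, 0, 0], [0, 0, 0, 0, 0, 0]],
])

```text
time: 7.78
position: [0.4733, -0.275, 0.4]
tool_rot: [0.867, 0.498, 0.0, -0.001]
ft_force: [0.4, 3.6, -0.9]
grip_width: 0.017
grip_force: 55.5
```

```bash
cat > chk.py <<'E'
from go import *; from rig import sensors,eyes
import sys
o=sensors.get_obs(); print(o["time"],o["position"],o["ft_force"],o["grip_force"])
s=np.load("s.npy"); Rh=R.from_euler("z",s[3]).as_matrix()
for x,z in((-.10,-.045),(0,-.045),(0,-.086)):
    print(x,z,delta(o,s[:3]+Rh@[x,.055,z+.078],s[3]))
out=[]
c=o["position"]-Rh@[0,.055,.078]; print("pred c in hook",Rh.T@(c-s[:3]))
for n in("side","top"):
    d=eyes.camera(n)
    u,v=(proj(d,c)[0]-[50,60]).astype(int).clip(0)
    im=cv2.resize(d["img"][v:v+120,u:u+100,::-1],None,fx=4,fy=4,interpolation=2)
    th=np.linspace(0,6.283,90)
    for r,col in((.1,(0,0,255)),(.086,(255,0,0))):
        P=c+np.concatenate([np.c_[th*0+x,r*np.cos(th),r*np.sin(th)] for x in(-.008,.008)])@Rh.T
        for p in proj(d,P): cv2.circle(im,tuple(int(t) for t in ((p-[u,v]+.5)*4)),1,col,-1)
    out.append(cv2.copyMakeBorder(im,0,480-im.shape[0],0,400-im.shape[1],0))
cv2.imwrite(f"pics/{sys.argv[1]}.png",cv2.hconcat(out))
E
python3 chk.py pre
```

```text
7.7833 [ 0.47329704 -0.27503484  0.39996402] [ 0.44907338  3.62006296 -0.91347626] 55.50554170613128
-0.1 -0.045 (array([-0.1,  0.8, 97. ]), array([-0.001, -0.001,  0.001]))
0 -0.045 (array([ -0.2, 100.8,  96.8]), array([-0.001, -0.001,  0.001]))
0 -0.086 (array([ -0.2, 100.8, 137.8]), array([-0.001, -0.001,  0.001]))
pred c in hook [-1.00659199e-01 -1.85827316e-05  5.19640210e-02]
```

View pics/pre.png

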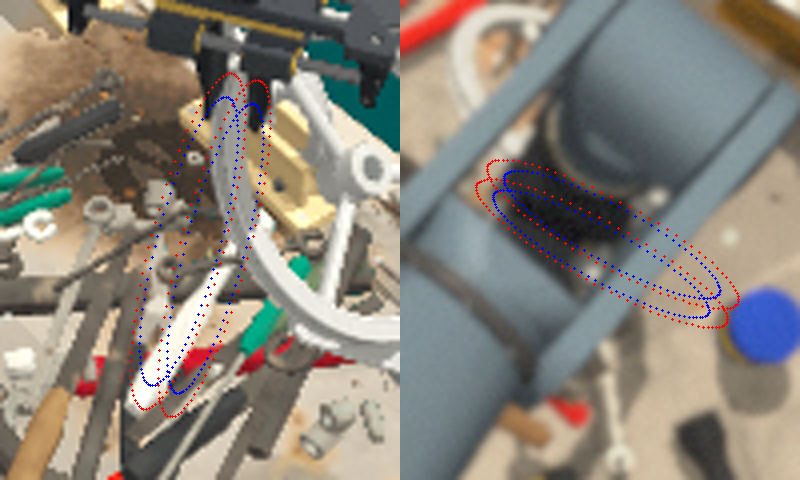

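The wheel is no longer where the overlay predicts: it is swung off to the right in the side crop, with its hub near crop (370,170). Its leading rim must have brushed the hook during the carry. I'll look wider before moving.

Run:
```python
from go import *; from rig import eyes,sensors
import pickle
d={n:eyes.camera(n) for n in("side","top")}; pickle.dump(d,open("c2.pkl","wb"))
a=cv2.resize(d["side"]["img"][190:340,290:450,::-1],(640,600),interpolation=2)
b=d["top"]["img"][100:250,350:390,::-1]
b=cv2.resize(d["top"]["img"][140:260,370:450,::-1],(160*1,240),interpolation=2)
b=cv2.copyMakeBorder(b,0,360,0,0,0)
cv2.imwrite("pics/w.png",cv2.hconcat([a,b]))
o=sensors.get_obs(); print(o["ft_force"],o["moment"],o["grip_width"])
```

```text
[ 1.61080578  2.94734486 -1.02733143] [ 0.7192844  -0.30489932  0.34195809] 0.016397083826390567
```

View pics/w.png

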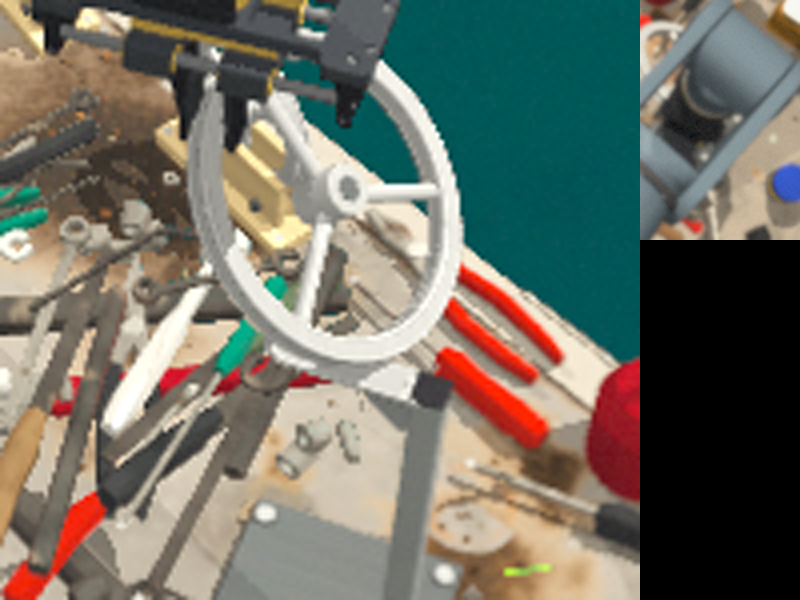

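The wheel is still gripped but has twisted between the pads. It now faces the side camera on the far side of the bar, with its hub face at side (376.6,236.6), and it isn't threaded on the hook. I'll fit its full pose in the tool frame.

```bash
cat > pose.py <<'E'
from h import *; import pickle
from scipy.optimize import least_squares
from rig import sensors
d=pickle.load(open("c2.pkl","rb")); S=d["side"]
o=sensors.get_obs(); Mt=R.from_quat(o["tool_rot"]).as_matrix(); g=o["position"]+Mt@[0,0,.003]
px=lambda x,y:np.array([290+x/4-.5,190+y/4-.5])
hub=px(348,188); sp=[px(437,192),px(303,327),px(264,105)]
th=np.linspace(0,2*np.pi,181)
circ=lambda r,x:np.c_[th*0+x,r*np.cos(th),r*np.sin(th)]
# silhouette points on outer edge
ou=[px(461,225),px(445,150),px(410,88),px(440,310),px(400,352),px(355,362),px(188,180),px(205,250),px(280,338)]
inn=[px(437,225),px(405,120),px(432,170),px(395,315),px(360,338)] # inner edge of the front face
def res(p,s=1):
    Q=R.from_rotvec(p[3:]).as_matrix(); W=lambda P:np.asarray(P)@Q.T+p[:3]
    r=list((proj(S,W([[.017*s,0,0]]))[0]-hub))
    e=W([[0,.084*np.cos(a),.084*np.sin(a)] for a in np.radians([30,-90,150])])
    E=proj(S,e); 
    r+=list(np.concatenate([np.array(sp)[i]-E[(k[i])] for i in range(3)])*.5)
    hull=cv2.convexHull(proj(S,W(np.r_[circ(.1,.008),circ(.1,-.008)])).astype(np.float32))
    r+=[cv2.pointPolygonTest(hull,tuple(map(float,u)),True) for u in ou]
    h2=proj(S,W(circ(.086,.008*s))).astype(np.float32).reshape(-1,1,2)
    r+=[cv2.pointPolygonTest(h2,tuple(map(float,u)),True) for u in inn]
    L=Q.T@(g-p[:3]); rr=np.hypot(L[1],L[2])
    r+=[(rr-.093)*1000/6,L[0]*1000/6]
    return r
out=[]
for k in([0,1,2],[2,1,0],[1,2,0],[1,0,2],[2,0,1],[0,2,1]):
  for y in np.arange(-3,3,.5):
    for s in (1,-1):
      f=least_squares(res,[.5,-.3,.33,*R.from_euler("z",y).as_rotvec()],args=(s,),x_scale=[.05]*3+[.3]*3)
      out.append((f.cost,s,k,f.x,f.fun))
out.sort(key=lambda t:t[0])
for c,s,kk,x,fun in out[:60:6]:
    Q=R.from_rotvec(x[3:]).as_matrix(); L=Q.T@(g-x[:3])
    print(round(c,2),s,kk,x[:3].round(4),"axle",(Q[:,0]*s).round(3),"axle in tool",(Mt.T@Q[:,0]*s).round(3),"c in tool",(Mt.T@(x[:3]-g)).round(4),"rim r",round(np.hypot(L[1],L[2]),4),"off",round(L[0]*s,4))
print(np.round(out[0][4],1)); np.save("pose.npy",out[0][3])
E
python3 pose.py
```

```text
15.11 -1 [0, 2, 1] [ 0.5405 -0.2937  0.3314] axle [ 0.546 -0.428  0.72 ] axle in tool [-0.094  0.687 -0.721] c in tool [0.0181 0.0672 0.066 ] rim r 0.0958 off 0.0031
20.73 1 [0, 1, 2] [ 0.5364 -0.3019  0.3427] axle [ 0.529 -0.4    0.749] axle in tool [-0.078  0.658 -0.749] c in tool [0.0089 0.0678 0.0547] rim r 0.0875 off -0.003
34.23 -1 [1, 0, 2] [ 0.5364 -0.3027  0.3402] axle [ 0.534 -0.522  0.666] axle in tool [-0.181  0.724 -0.666] c in tool [0.0082 0.0682 0.0572] rim r 0.0888 off -0.0097
43.99 -1 [1, 0, 2] [ 0.5493 -0.2746  0.3047] axle [ 0.582 -0.533  0.614] axle in tool [-0.166  0.771 -0.614] c in tool [0.039  0.0651 0.0927] rim r 0.1191 off 0.0132
71.41 -1 [0, 1, 2] [ 0.529  -0.3068  0.3422] axle [ 0.786  0.597 -0.162] axle in tool [0.912 0.378 0.162] c in tool [0.0009 0.0639 0.0552] rim r 0.0773 off -0.0339
101.84 -1 [2, 1, 0] [ 0.5289 -0.3219  0.3638] axle [ 0.422 -0.394  0.816] axle in tool [-0.127  0.563 -0.817] c in tool [-0.0122  0.0714  0.0336] rim r 0.0785 off -0.0143
132.24 1 [1, 0, 2] [ 0.5531 -0.2801  0.2972] axle [-0.421  0.779 -0.465] axle in tool [ 0.46  -0.756  0.466] c in tool [0.0361 0.0712 0.1002] rim r 0.1278 off -0.0095
192.01 -1 [0, 2, 1] [ 0.5215 -0.334   0.3837] axle [-0.751 -0.486  0.448] axle in tool [-0.798 -0.404 -0.448] c in tool [-0.0263  0.0711  0.0137] rim r 0.0758 off 0.0139
223.57 1 [2, 1, 0] [ 0.5388 -0.2943  0.3125] axle [ 0.43   0.896 -0.116] axle in tool [ 0.99  -0.08   0.116] c in tool [0.0167 0.0661 0.0848] rim r 0.1068 off -0.021
291.54 1 [2, 1, 0] [ 0.5391 -0.2776  0.2993] axle [ 0.122  0.932 -0.341] axle in tool [ 0.867 -0.364  0.341] c in tool [0.0313 0.0579 0.098 ] rim r 0.1113 off -0.0395
[ 0.  -0.3  1.5  0.8 -0.1  0.7  1.7  3.4 -0.8 -0.7 -0.6 -0.1 -0.5  0.3
 -0.1 -0.1  1.3  1.2  1.2  0.3  2.2 -0.7  0.5 -0.5]
```

The fit shows the wheel tilted about 46° about tool x. It rests across the bar rather than on it, with the grip now near its top. Lifting straight up and away from the bar should let it swing back down between the pads.

Request:
drive_tool([
  [[0, 0, -6, 0, 0, 0], [0, 0, -12, 0, 0, 0], [0, 0, -16, 0, 0, 0], [0, 0, -18, 0, 0, 0], [0, 0, -18, 0, 0, 0], [0, 0, -16, 0, 0, 0], [0, 0, -10, 0, 0, 0], [0, 0, -4, 0, 0, 0]],
])

```text
time: 8.65
position: [0.4733, -0.2769, 0.5026]
tool_rot: [0.868, 0.497, -0.0, 0.002]
ft_force: [0.8, -0.7, -1.7]
grip_width: 0.0167
grip_force: 54.7
```

Request:
drive_tool([
  [[6, -6, 0, 0, 0, 0], [12, -10, 0, 0, 0, 0], [14, -10, 0, 0, 0, 0], [14, -10, 0, 0, 0, 0], [14, -10, 0, 0, 0, 0], [10, -6, 0, 0, 0, 0], [6, -4, 0, 0, 0, 0], [0, 0, 0, 0, 0, 0]],
])

```text
time: 9.32
position: [0.4632, -0.1794, 0.5008]
tool_rot: [0.867, 0.499, 0.0, -0.0]
ft_force: [0.4, -0.5, -2.3]
grip_width: 0.0164
grip_force: 54.7
```

Run:
```python
from go import *; from rig import sensors,eyes
import pickle
o=sensors.get_obs(); M=R.from_quat(o["tool_rot"]).as_matrix()
print(o["time"],o["position"],"F",o["ft_force"].round(2),"M tool",(M.T@o["moment"]).round(3),"world",o["moment"].round(3),o["grip_width"])
d={n:eyes.camera(n) for n in("side","top")}; pickle.dump(d,open("c3.pkl","wb"))
print(proj(d["side"],o["position"]),proj(d["top"],o["position"]))
```

```text
9.3167 [ 0.46318639 -0.17944127  0.50075544] F [ 0.35 -0.49 -2.32] M tool [ 0.115 -0.077 -0.052] world [-0.009  0.139  0.052] 0.016399057383503772
[[330.15063746 156.12976692]] [[360.69871784 192.72684941]]
```

The moments show the wheel is still tilted, held by pad friction. I'll ease the squeeze in steps so gravity swings it back upright, watching the moment.

Request:
drive_tool([
  [[0, 0, 0, 0, 0, 0], [0, 0, 0, 0, 0, 0], [0, 0, 0, 0, 0, 0], [0, 0, 0, 0, 0, 0]],
], squeeze=20)

```text
time: 9.75
position: [0.4635, -0.1824, 0.5003]
tool_rot: [0.868, 0.497, -0.0, -0.0]
ft_force: [-0.2, -0.2, -2.1]
grip_width: 0.0179
grip_force: 20.0
```

```bash
cat > m.py <<'E'
from go import *; from rig import sensors
o=sensors.get_obs(); M=R.from_quat(o["tool_rot"]).as_matrix()
print(o["time"],o["position"].round(4),"F tool",(M.T@o["ft_force"]).round(2),"M tool",(M.T@o["moment"]).round(3),o["grip_width"].round(4),o["grip_force"])
E
python3 m.py
```

```text
Traceback (most recent call last):
  File "m.py", line 3, in <module>
    print(o["time"],o["position"].round(4),"F tool",(M.T@o["ft_force"]).round(2),"M tool",(M.T@o["moment"]).round(3),o["grip_width"].round(4),o["grip_force"])
                                                                                                                     ^^^^^^^^^^^^^^^^^^^^^
AttributeError: 'float' object has no attribute 'round'
```

```bash
sed -i 's/o\["grip_width"\].round(4)/o["grip_width"]/' m.py; python3 m.py
```

```text
9.75 [ 0.4635 -0.1824  0.5003] F tool [-0.25 -0.05  2.11] M tool [ 0.173 -0.132  0.035] 0.01790770920120638 19.994724690914154
```

Request:
drive_tool([
  [[0, 0, 0, 0, 0, 0], [0, 0, 0, 0, 0, 0], [0, 0, 0, 0, 0, 0], [0, 0, 0, 0, 0, 0]],
], squeeze=10)

```text
time: 10.08
position: [0.4635, -0.1819, 0.5005]
tool_rot: [0.867, 0.498, -0.0, -0.0]
ft_force: [-0.1, 0.5, -2.2]
grip_width: 0.0187
grip_force: 10.0
```

```bash
python3 m.py
```

```text
10.0833 [ 0.4635 -0.1819  0.5005] F tool [ 0.37 -0.35  2.2 ] M tool [ 0.115 -0.093 -0.084] 0.0187457902131615 10.000181458890438
```

Request:
drive_tool([
  [[0, 0, 0, 0, 0, 0], [0, 0, 0, 0, 0, 0], [0, 0, 0, 0, 0, 0]],
], squeeze=6)

```text
time: 10.33
position: [0.4636, -0.1819, 0.5006]
tool_rot: [0.867, 0.498, 0.0, 0.0]
ft_force: [-0.5, -1.3, -1.9]
grip_width: 0.0158
grip_force: 6.3
```

```bash
python3 m.py
```

```text
10.3333 [ 0.4636 -0.1819  0.5006] F tool [-1.33  0.22  1.93] M tool [ 0.156 -0.208 -0.031] 0.01575427003732073 6.278606057167053
```

The width dropped to 15.8 mm, so the rim is seating flat. Letting it settle at 8 N, then firming up.

Request:
drive_tool([
  [[0, 0, 0, 0, 0, 0], [0, 0, 0, 0, 0, 0], [0, 0, 0, 0, 0, 0], [0, 0, 0, 0, 0, 0]],
], squeeze=8)

```text
time: 10.67
position: [0.4636, -0.1819, 0.5006]
tool_rot: [0.867, 0.498, 0.0, 0.0]
ft_force: [0.4, 0.7, -2.1]
grip_width: 0.0157
grip_force: 8.0
```

```bash
python3 m.py
python3 - <<'E'
from rig import eyes,sensors
import pickle,numpy as np,cv2
from h import *
d={n:eyes.camera(n) for n in("side","top")}; pickle.dump(d,open("c4.pkl","wb"))
o=sensors.get_obs(); u,v=proj(d["side"],o["position"])[0].astype(int); print(u,v)
a=cv2.resize(d["side"]["img"][v-30:v+110,u-60:u+80,::-1],(560,560),interpolation=2); cv2.imwrite("pics/f.png",a)
E
```

```text
10.6667 [ 0.4636 -0.1819  0.5006] F tool [0.82 0.03 2.09] M tool [ 0.061 -0.065  0.022] 0.01568400520015427 7.999717444181442
330 156
```

```bash
cat > sil.py <<'E'
from h import *; import pickle
from scipy.optimize import differential_evolution
th=np.linspace(0,2*np.pi,121); K=3
circ=lambda r,x:np.c_[th*0+x,r*np.cos(th),r*np.sin(th)]
def render(c,p,Q,roi):
    u,v,a,b=roi; W=lambda P:((proj(c,np.asarray(P)@Q.T+p)-[u,v]+.5)*K).astype(np.int32)
    m=np.zeros((b*K,a*K),np.uint8); i1=m.copy(); i2=m.copy()
    cv2.fillConvexPoly(m,cv2.convexHull(W(np.r_[circ(.1,.008),circ(.1,-.008)])),1)
    cv2.fillPoly(i1,[W(circ(.086,.008))],1); cv2.fillPoly(i2,[W(circ(.086,-.008))],1); m[(i1&i2)>0]=0
    cv2.fillConvexPoly(m,cv2.convexHull(W(np.r_[circ(.016,.017),circ(.016,-.017)])),1)
    for g in np.radians([30,150,270]):
        e=np.array([0,np.cos(g),np.sin(g)]); n=np.array([0,-np.sin(g),np.cos(g)])*.0055
        cv2.fillConvexPoly(m,cv2.convexHull(W([e*.01+n,e*.01-n,e*.09+n,e*.09-n])),1)
    return m
def seg(c,c0,roi,thr=30):
    u,v,a,b=roi; f=lambda i:cv2.GaussianBlur(i[v:v+b,u:u+a],(3,3),0).astype(int)
    x,y=f(c["img"]),f(c0["img"]); 
    m=(abs(x-y).max(2)>thr)&(x.min(2)>95)&(x.max(2)-x.min(2)<40)
    m=cv2.morphologyEx(m.astype(np.uint8),cv2.MORPH_OPEN,np.ones((2,2)))
    return cv2.resize(m,None,fx=K,fy=K,interpolation=0)
def fitgrip(c,c0,g,Mt,roi):
    # wheel in tool frame: centre = g + rim vector; par: tilt about tool x, swing about tool y, spin is tied to swing (mod 120) -> free, r, axial off
    m=seg(c,c0,roi)
    def pose(q):
        t,s,w,ps,r,ax=q
        Q=Mt@R.from_euler("x",t).as_matrix()@R.from_euler("y",s).as_matrix()@R.from_euler("z",ps).as_matrix()
        # wheel axle = tool y of that frame, centre along its +z
        p=g+Q@np.array([0,ax,r]); X=Q@np.c_[[0,1,0],[1,0,0],[0,0,-1]]
        return p,X@R.from_euler("x",w).as_matrix()
    def cost(q):
        k=render(c,*pose(q),roi); i=(k&m).sum(); return -i/((k|m).sum()+1)
    r=differential_evolution(cost,[(-1.2,1.2),(-1.5,1.5),(-1.05,1.05),(-.2,.2),(.084,.102),(-.006,.006)],popsize=10,maxiter=70,seed=1,tol=1e-5)
    return r,pose(r.x),m,m.sum()
E
python3 - <<'E'
from sil import *
from rig import sensors
o=sensors.get_obs(); Mt=R.from_quat(o["tool_rot"]).as_matrix(); g=o["position"]+Mt@[0,0,.003]
c0=pickle.load(open("c0.pkl","rb"))["side"]; c=pickle.load(open("c4.pkl","rb"))["side"]
roi=(250,130,160,150)
r,(p,X),m,n=fitgrip(c,c0,g,Mt,roi); print(r.fun,r.x.round(3),n,r.nfev); print("c tool",Mt.T@(p-g),"axle tool",Mt.T@X[:,0])
k=render(c,p,X,roi); u,v,a,b=roi
im=cv2.resize(c["img"][v:v+b,u:u+a,::-1],None,fx=K,fy=K,interpolation=2)
z=im.copy(); cv2.drawContours(z,cv2.findContours(k,cv2.RETR_LIST,cv2.CHAIN_APPROX_NONE)[0],-1,(0,0,255),1); cv2.imwrite("pics/f.png",z)
E
```

```text
458292814432176.75 [-0.722 -1.302 -0.484  0.197  0.102 -0.006] 19053 4267
c tool [-0.09792964  0.0144467   0.0247736 ] axle tool [-0.05199525  0.61133419 -0.78966258]sil.py:31: RuntimeWarning: overflow encountered in scalar negative
  k=render(c,*pose(q),roi); i=(k&m).sum(); return -i/((k|m).sum()+1)
```

uint8 sums overflowed; fixing that.

```bash
sed -i 's/i=(k&m).sum(); return -i/i=float((k\&m).sum()); return -i/' sil.py
cat > run.py <<'E'
from sil import *
from rig import sensors
import sys
o=sensors.get_obs(); Mt=R.from_quat(o["tool_rot"]).as_matrix(); g=o["position"]+Mt@[0,0,.003]
c0=pickle.load(open("c0.pkl","rb"))["side"]; c=pickle.load(open(sys.argv[1]+".pkl","rb"))["side"]
roi=tuple(map(int,sys.argv[2].split(",")))
r,(p,X),m,n=fitgrip(c,c0,g,Mt,roi); print(r.fun,r.x.round(3),n,r.nfev); print("c world",p,"c tool",Mt.T@(p-g),"axle tool",Mt.T@X[:,0])
k=render(c,p,X,roi); u,v,a,b=roi
z=cv2.resize(c["img"][v:v+b,u:u+a,::-1],None,fx=K,fy=K,interpolation=2)
cv2.drawContours(z,cv2.findContours(k,cv2.RETR_LIST,cv2.CHAIN_APPROX_NONE)[0],-1,(0,0,255),1); cv2.imwrite("pics/f.png",z)
E
python3 run.py c4 250,130,160,150
```

```text
-0.5702153904545023 [ 0.001  0.002  0.849 -0.005  0.101  0.005] 19053 4267
c world [ 0.46802728 -0.1841763   0.39655795] c tool [0.00022105 0.00502052 0.10104863] axle tool [4.67129114e-03 9.99988921e-01 5.80574585e-04]
```

The silhouette fit shows the wheel hanging plumb, tilt and swing both near 0, with its centre straight below the grip. If I tilt the tool 36° about its y axis, the grip goes back to 36° beside the top with the spokes in their original orientation, so the opening faces the hook. Firm up first, then tilt.

Request:
drive_tool([
  [[0, 0, 0, 0, 0, 0], [0, 0, 0, 0, 0, 0], [0, 0, 0, 0, 0, 0]],
], squeeze=58)

```text
time: 11.02
position: [0.4635, -0.1818, 0.5005]
tool_rot: [0.867, 0.498, -0.0, 0.0]
ft_force: [-1.0, -0.1, -2.3]
grip_width: 0.0151
grip_force: 58.0
```

Request:
drive_tool([
  [[0, 0, 0, 0, -0.04, 0], [0, 0, 0, 0, -0.07, 0], [0, 0, 0, 0, -0.09, 0], [0, 0, 0, 0, -0.09, 0], [0, 0, 0, 0, -0.09, 0], [0, 0, 0, 0, -0.09, 0], [0, 0, 0, 0, -0.09, 0], [0, 0, 0, 0, -0.07, 0]],
])

```text
time: 11.68
position: [0.4641, -0.1809, 0.5003]
tool_rot: [0.824, 0.474, -0.269, 0.155]
ft_force: [-0.4, 0.3, -3.7]
grip_width: 0.0154
grip_force: 58.0
```

Request:
drive_tool([
  [[0, 0, 0, 0, 0, 0], [0, 0, 0, 0, 0, 0], [0, 0, 0, 0, 0, 0]],
])

```text
time: 11.93
position: [0.4637, -0.1819, 0.5007]
tool_rot: [0.825, 0.473, -0.268, 0.154]
ft_force: [0.3, -0.5, -2.9]
grip_width: 0.0152
grip_force: 58.0
```

```bash
python3 m.py
python3 - <<'E'
from rig import eyes,sensors
import pickle
d={n:eyes.camera(n) for n in("side","top")}; pickle.dump(d,open("c5.pkl","wb")); print(sensors.get_obs()["tool_rot"],sensors.get_obs()["q"].round(2))
E
python3 run.py c5 250,110,160,170
```

```text
11.9333 [ 0.4637 -0.1819  0.5007] F tool [1.49 0.52 2.55] M tool [ 0.005  0.573 -0.028] 0.015204206578506692 57.99897372722626
[ 0.82531741  0.47260309 -0.26774128  0.15431171] [-0.27  0.25  1.32 -0.61  1.72  0.21]
-0.5702971144789794 [-0.007 -0.044  0.726 -0.013  0.102  0.006] 21069 4267
c world [ 0.43591441 -0.24181169  0.41906622] c tool [-0.00445467  0.00623748  0.10181508] axle tool [ 0.01266106  0.99989865 -0.00651011]
```

View pics/f.png

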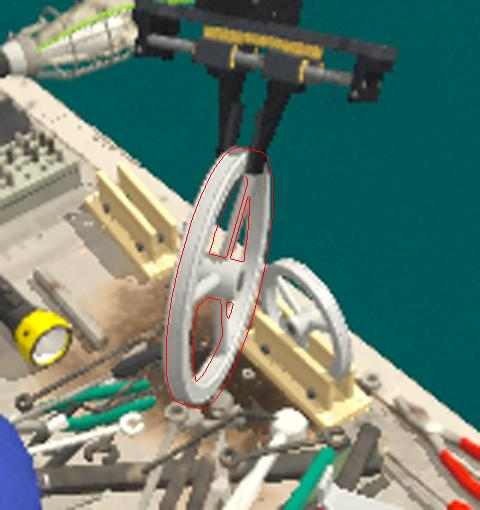

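The outline fits the held wheel well: rim upright, grip upper right, open sector at the top. The small wheel still stands in its cradle. Next I'll compute the shifts to the hook.

```bash
cat > hk.py <<'E'
from go import *; from rig import sensors
o=sensors.get_obs(); M=R.from_quat(o["tool_rot"]).as_matrix(); s=np.load("s.npy"); Rh=R.from_euler("z",s[3]).as_matrix()
c=o["position"]+M@[-.0045,.0062,.1048]; h=Rh.T@(c-s[:3])
print("t",o["time"],"centre in hook mm",(h*1000).round(1),"axle in hook",(Rh.T@M[:,1]).round(3),"F hook",(Rh.T@o["ft_force"]).round(1))
p=h
for t in([-.13,0,h[2]],[-.13,0,-.045],[0,0,-.045],[0,0,-.09]):
    t=np.array(t); print(t.round(3),(M.T@Rh@(t-p)*1000).round(1)); p=t
E
python3 hk.py
```

```text
t 12.0333 centre in hook mm [-149.7   64.8  149.1] axle in hook [ 1.    -0.002  0.002] F hook [-1.  -0.1 -2.9]
[-0.13   0.     0.149] [-52.4  19.8  38.1]
[-0.13   0.    -0.045] [114.1  -0.3 157. ]
[ 0.     0.    -0.045] [  0.3 130.    0. ]
[ 0.    0.   -0.09] [26.5 -0.1 36.4]
```

Request:
drive_tool([
  [[-6, 2.2, 4.3, 0, 0, 0], [-12, 4.6, 8.7, 0, 0, 0], [-14, 5.3, 10.2, 0, 0, 0], [-12, 4.6, 8.7, 0, 0, 0], [-6, 2.2, 4.3, 0, 0, 0], [-2.4, 0.9, 1.9, 0, 0, 0], [0, 0, 0, 0, 0, 0]],
])

```text
time: 12.62
position: [0.4473, -0.2485, 0.5008]
tool_rot: [0.825, 0.472, -0.269, 0.154]
ft_force: [-0.4, 0.0, -1.4]
grip_width: 0.0152
grip_force: 58.0
```

Request:
drive_tool([
  [[6, 0, 8.3, 0, 0, 0], [14, 0, 19.3, 0, 0, 0], [20, 0, 27.5, 0, 0, 0], [22, 0, 30.3, 0, 0, 0], [22, 0, 30.3, 0, 0, 0], [16, 0, 22, 0, 0, 0], [10, 0, 13.7, 0, 0, 0], [4, 0, 5.6, 0, 0, 0]],
])

```text
time: 13.28
position: [0.4464, -0.2463, 0.3027]
tool_rot: [0.824, 0.475, -0.27, 0.151]
ft_force: [-0.6, -0.6, -2.2]
grip_width: 0.0152
grip_force: 58.0
```

Request:
drive_tool([
  [[0, 0, 0, 0, 0, 0], [0, 0, 0, 0, 0, 0]],
])

```text
time: 13.45
position: [0.4483, -0.248, 0.307]
tool_rot: [0.825, 0.473, -0.269, 0.155]
ft_force: [-0.2, -0.8, -2.5]
grip_width: 0.0152
grip_force: 58.0
```

```bash
python3 hk.py
python3 - <<'E'
from rig import eyes
import pickle
d={n:eyes.camera(n) for n in("side","top")}; pickle.dump(d,open("c6.pkl","wb"))
E
python3 run.py c6 290,190,160,180
```

```text
t 13.45 centre in hook mm [-129.6    0.4  -45. ] axle in hook [1.    0.    0.001] F hook [ 0.2 -0.8 -2.5]
[-0.13   0.    -0.045] [-0.3 -0.4  0.2]
[-0.13   0.    -0.045] [-0.  0. -0.]
[ 0.     0.    -0.045] [0.0e+00 1.3e+02 1.0e-01]
[ 0.    0.   -0.09] [26.5 -0.  36.4]
-0.6677773065972011 [-0.005 -0.011  0.727 -0.011  0.102  0.004] 14652 4267
c world [ 0.42117635 -0.3046485   0.22418217] c tool [-0.00110816  0.00429161  0.10171297] axle tool [ 0.01128243  0.99992202 -0.00535414]
```

The fit agrees with the prediction to about 3 mm. I'll thread the rim over the tip along the bar in two stages, watching the force.

Request:
drive_tool([
  [[0, 6, 0, 0, 0, 0], [0, 12, 0, 0, 0, 0], [0, 14, 0, 0, 0, 0], [0, 14, 0, 0, 0, 0], [0, 12, 0, 0, 0, 0], [0, 12, 0, 0, 0, 0], [0, 10, 0, 0, 0, 0], [0, 4, 0, 0, 0, 0]],
])

```text
time: 14.22
position: [0.522, -0.2916, 0.3075]
tool_rot: [0.825, 0.473, -0.268, 0.156]
ft_force: [0.3, 0.1, -2.0]
grip_width: 0.0152
grip_force: 58.0
```

Request:
drive_tool([
  [[0, 4, 0, 0, 0, 0], [0, 8, 0, 0, 0, 0], [0, 10, 0, 0, 0, 0], [0, 10, 0, 0, 0, 0], [0, 8, 0, 0, 0, 0], [0, 4, 0, 0, 0, 0], [0, 2, 0, 0, 0, 0], [0, 0, 0, 0, 0, 0]],
])

```text
time: 14.88
position: [0.56, -0.3137, 0.3064]
tool_rot: [0.825, 0.473, -0.269, 0.154]
ft_force: [-0.6, 0.1, -2.5]
grip_width: 0.0152
grip_force: 58.0
```

```bash
python3 hk.py; python3 m.py
python3 - <<'E'
from rig import eyes
import pickle
d={n:eyes.camera(n) for n in("side","top")}; pickle.dump(d,open("c7.pkl","wb"))
E
python3 run.py c7 290,190,160,180
```

```text
t 14.8833 centre in hook mm [ -0.2  -0.1 -45.6] axle in hook [ 1.    -0.001 -0.   ] F hook [-0.6 -0.2 -2.5]
[-0.13   0.    -0.046] [ 1.000e-01 -1.298e+02  0.000e+00]
[-0.13   0.    -0.045] [-0.4 -0.  -0.5]
[ 0.     0.    -0.045] [ 0.0e+00  1.3e+02 -1.0e-01]
[ 0.    0.   -0.09] [26.5  0.  36.4]
14.8833 [ 0.56   -0.3137  0.3064] F tool [ 1.32 -0.6   2.12] M tool [ 0.052  0.635 -0.013] 0.015205401147604264 57.999064922332764
-0.28498625744388456 [-0.029  0.051 -0.434 -0.028  0.102  0.   ] 12114 4267
c world [ 0.53339594 -0.36464296  0.21896432] c tool [0.00517291 0.00343187 0.10154696] axle tool [ 0.02762863  0.99914368 -0.03079882]
```

Threaded with no contact force. Lowering onto the seat, slowing near the end.

Request:
drive_tool([
  [[2, 0, 2.8, 0, 0, 0], [4, 0, 5.5, 0, 0, 0], [5, 0, 6.9, 0, 0, 0], [5, 0, 6.9, 0, 0, 0], [3, 0, 4.1, 0, 0, 0], [1.5, 0, 2, 0, 0, 0], [0, 0, 0, 0, 0, 0]],
])

```text
time: 15.57
position: [0.5594, -0.3135, 0.2714]
tool_rot: [0.825, 0.473, -0.27, 0.154]
ft_force: [-0.7, 0.7, -1.3]
grip_width: 0.0155
grip_force: 58.0
```

Request:
drive_tool([
  [[0.9, 0, 1.2, 0, 0, 0], [0.9, 0, 1.2, 0, 0, 0], [0, 0, 0, 0, 0, 0], [0, 0, 0, 0, 0, 0]],
])

```text
time: 15.9
position: [0.5599, -0.3139, 0.2705]
tool_rot: [0.825, 0.473, -0.269, 0.155]
ft_force: [-0.8, 2.7, 4.7]
grip_width: 0.0148
grip_force: 58.0
```

```bash
python3 hk.py|head -1; python3 m.py
```

```text
t 15.9 centre in hook mm [ -0.   -0.5 -81.4] axle in hook [ 1.    -0.001  0.001] F hook [-2.   1.9  4.7]
15.9 [ 0.5599 -0.3139  0.2705] F tool [-1.22 -2.03 -4.94] M tool [ 0.57  -0.234  0.099] 0.014836713234889729 58.01376521587372
```

Contact: the hook now carries the wheel (+4.7 N up on the tool). Easing the grip, then opening.

Request:
drive_tool([
  [[0, 0, 0, 0, 0, 0], [0, 0, 0, 0, 0, 0], [0, 0, 0, 0, 0, 0]],
], squeeze=8)

```text
time: 16.15
position: [0.5598, -0.3141, 0.269]
tool_rot: [0.825, 0.473, -0.269, 0.155]
ft_force: [-2.2, -0.7, 2.1]
grip_width: 0.0157
grip_force: 8.0
```

Request:
drive_tool([
  [[0, 0, 0, 0, 0, 0], [0, 0, 0, 0, 0, 0], [0, 0, 0, 0, 0, 0], [0, 0, 0, 0, 0, 0], [0, 0, 0, 0, 0, 0], [0, 0, 0, 0, 0, 0], [0, 0, 0, 0, 0, 0], [0, 0, 0, 0, 0, 0]],
], gripper=70)

```text
time: 16.82
position: [0.56, -0.3137, 0.2687]
tool_rot: [0.825, 0.473, -0.269, 0.154]
ft_force: [-0.0, 0.9, -1.1]
grip_width: 0.0577
grip_force: 0.0
```

Request:
drive_tool([
  [[0, 0, 0, 0, 0, 0], [0, 0, 0, 0, 0, 0], [0, 0, 0, 0, 0, 0], [0, 0, 0, 0, 0, 0]],
])

```text
time: 17.15
position: [0.5599, -0.3137, 0.2688]
tool_rot: [0.825, 0.473, -0.269, 0.154]
ft_force: [-0.2, 0.1, -0.8]
grip_width: 0.0608
grip_force: 0.0
```

```bash
python3 m.py
```

```text
17.15 [ 0.5599 -0.3137  0.2688] F tool [ 0.46 -0.18  0.61] M tool [ 0.036  0.289 -0.025] 0.06082213702220548 0.0
```

Free. Retreating along the tool axis, away from the wheel.

Request:
drive_tool([
  [[0, 0, -5, 0, 0, 0], [0, 0, -10, 0, 0, 0], [0, 0, -18, 0, 0, 0], [0, 0, -25, 0, 0, 0], [0, 0, -30, 0, 0, 0], [0, 0, -30, 0, 0, 0], [0, 0, -20, 0, 0, 0], [0, 0, -10, 0, 0, 0]],
])

```text
time: 17.82
position: [0.6058, -0.2368, 0.3924]
tool_rot: [0.825, 0.473, -0.266, 0.157]
ft_force: [0.3, 0.2, 0.4]
grip_width: 0.0608
grip_force: 0.0
```

Request:
drive_tool([
  [[0, 0, -10, 0, 0, 0], [0, 0, -20, 0, 0, 0], [0, 0, -20, 0, 0, 0], [0, 0, -10, 0, 0, 0], [0, 0, 0, 0, 0, 0], [0, 0, 0, 0, 0, 0], [0, 0, 0, 0, 0, 0], [0, 0, 0, 0, 0, 0]],
])

```text
time: 18.48
position: [0.621, -0.2084, 0.4353]
tool_rot: [0.825, 0.473, -0.27, 0.153]
ft_force: [-0.7, -0.2, 0.1]
grip_width: 0.061
grip_force: 0.0
```

```bash
cat > fin.py <<'E'
from sil import *; from rig import eyes,sensors
s=np.load("s.npy"); Rh=R.from_euler("z",s[3]).as_matrix(); c0=pickle.load(open("c0.pkl","rb"))["side"]
print(sensors.get_obs()["time"],sensors.get_obs()["position"])
c=eyes.camera("side"); roi=(320,220,130,140); m=seg(c,c0,roi)
def pose(q): 
    return s[:3]+Rh@q[:3], Rh@R.from_euler("xyz",[q[3],q[4],q[5]]).as_matrix()
def cost(q):
    k=render(c,*pose(q),roi); return -float((k&m).sum())/((k|m).sum()+1)
r=differential_evolution(cost,[(-.06,.06),(-.05,.05),(-.13,-.04),(-1.05,1.05),(-.5,.5),(-.6,.6)],popsize=10,maxiter=70,seed=1)
print(r.fun,r.x.round(4))
a=c["img"].astype(int); v,u=slice(190,260),slice(325,375)
print("small wheel region diff",(abs(a[v,u]-c0["img"][v,u].astype(int)).max(2)>40).mean())
E
python3 fin.py; python3 fin.py
```

```text
18.4833 [ 0.62100346 -0.20840699  0.43528634]
-0.4117450505388021 [-0.01    0.0387 -0.1298 -0.8056 -0.0112  0.0291]
small wheel region diff 0.00028571428571428574
18.5333 [ 0.62106855 -0.208433    0.43543147]
-0.41036117012583756 [-0.0063  0.0224 -0.1083 -0.8792 -0.0067  0.0253]
small wheel region diff 0.0005714285714285715
```

The small wheel's region is unchanged. The large wheel's fit is weak against the pale background, so I'll let it settle, check it's still, and use both cameras.

Request:
drive_tool([
  [[0, 0, -20, 0, 0, 0], [0, 0, -20, 0, 0, 0], [0, 0, 0, 0, 0, 0], [0, 0, 0, 0, 0, 0], [0, 0, 0, 0, 0, 0], [0, 0, 0, 0, 0, 0], [0, 0, 0, 0, 0, 0], [0, 0, 0, 0, 0, 0]],
])

```text
time: 19.25
position: [0.6332, -0.1879, 0.4683]
tool_rot: [0.825, 0.473, -0.269, 0.154]
ft_force: [-0.3, 0.4, 0.5]
grip_width: 0.0611
grip_force: 0.0
```

```bash
cat > fin2.py <<'E'
from sil import *; from rig import eyes
s=np.load("s.npy"); Rh=R.from_euler("z",s[3]).as_matrix(); C0=pickle.load(open("c0.pkl","rb"))
def grab(n,k=4):
    L=[eyes.camera(n) for _ in range(k)]; c=dict(L[0]); c["img"]=np.mean([l["img"] for l in L],0).astype(np.uint8); return c,L
(cs,Ls),(ct,Lt)=grab("side"),grab("top")
v,u=slice(220,360),slice(320,450)
print("motion",[int(abs(Ls[i]["img"][v,u].astype(int)-Ls[0]["img"][v,u]).max()) for i in(1,2,3)])
V=[]
for c,n,roi in((cs,"side",(320,220,130,140)),(ct,"top",(370,140,90,100))):
    a,b,w,h=roi; g=lambda i:cv2.GaussianBlur(i[b:b+h,a:a+w],(3,3),0).astype(int)
    x,y=g(c["img"]),g(C0[n]["img"]); ch=abs(x-y).max(2); sh=(y.sum(2)-x.sum(2)>60)&(x.min(2)<110)   # dark change = shadow
    f=lambda q:cv2.resize(q.astype(np.uint8),None,fx=K,fy=K,interpolation=0)
    wh=f((ch>14)&~sh&(x.min(2)>90)&(x.max(2)-x.min(2)<45)); no=f((ch<8)|(x.max(2)-x.min(2)>60)) # wheel / certainly not wheel
    V.append((c,roi,wh,no)); print(n,wh.mean(),no.mean())
def pose(q): return s[:3]+Rh@q[:3], Rh@R.from_euler("xyz",[q[3],q[4],q[5]]).as_matrix()
def one(q,c,roi,wh,no):
    k=render(c,*pose(q),roi); return (float((k&wh).sum())-float((k&no).sum()))/k.sum(dtype=float)+float((k&wh).sum())/(wh.sum(dtype=float)+1)
for sel in([0],[0,1]):
    r=differential_evolution(lambda q:-sum(one(q,*V[i]) for i in sel),[(-.06,.06),(-.05,.05),(-.14,-.04),(-1.05,1.05),(-.4,.4),(-.4,.4)],popsize=12,maxiter=80,seed=2)
    print(sel,r.fun,r.x.round(4))
for z in(-.086,):
    for y in(0,.02,.04): print(y,[round(max(one([x,y,z,w,0,0],*V[i]) for x in np.arange(-.04,.05,.01) for w in np.arange(-1,1,.2)),3) for i in(0,1)])
E
python3 fin2.py
```

```text
motion [70, 49, 68]
side 0.07192307692307692 0.7878021978021978
top 0.19433333333333333 0.5697777777777778
[0] -1.4468517647048622 [-0.0142  0.0477 -0.1346  0.7608 -0.0097  0.0214]
[0, 1] -2.587181188396593 [-0.0063  0.0064 -0.0824  0.296  -0.0008  0.0188]
0 [np.float64(1.223), np.float64(1.043)]
0.02 [np.float64(1.276), np.float64(0.963)]
0.04 [np.float64(1.243), np.float64(0.641)]
```

With both cameras, the wheel hangs at (-6, 6, -82) mm from the seat. The frame-to-frame difference suggests it may still be swinging, so I'll wait and compare against image noise.

Request:
drive_tool([
  [[0, 0, 0, 0, 0, 0], [0, 0, 0, 0, 0, 0], [0, 0, 0, 0, 0, 0], [0, 0, 0, 0, 0, 0], [0, 0, 0, 0, 0, 0], [0, 0, 0, 0, 0, 0], [0, 0, 0, 0, 0, 0], [0, 0, 0, 0, 0, 0]],
])

```text
time: 20.32
position: [0.6337, -0.1876, 0.4691]
tool_rot: [0.825, 0.473, -0.269, 0.154]
ft_force: [-0.8, -0.4, -0.5]
grip_width: 0.0612
grip_force: 0.0
```

Request:
drive_tool([
  [[0, 0, 0, 0, 0, 0], [0, 0, 0, 0, 0, 0], [0, 0, 0, 0, 0, 0], [0, 0, 0, 0, 0, 0], [0, 0, 0, 0, 0, 0], [0, 0, 0, 0, 0, 0], [0, 0, 0, 0, 0, 0], [0, 0, 0, 0, 0, 0]],
])

```text
time: 20.98
position: [0.6336, -0.1875, 0.4691]
tool_rot: [0.825, 0.473, -0.269, 0.154]
ft_force: [-0.0, -0.3, -0.2]
grip_width: 0.0608
grip_force: 0.0
```

```bash
cat > mot.py <<'E'
from rig import eyes,sensors; import numpy as np,cv2
L=[cv2.GaussianBlur(eyes.camera("side")["img"],(3,3),0).astype(int) for _ in range(16)]
def mx(v,u): return [(round(float(np.percentile(abs(L[i][v,u]-L[0][v,u]),99.5)),1),int(abs(L[i][v,u]-L[0][v,u]).max())) for i in(1,3,5,7,9,12,15)]
print("wheel",mx(slice(230,340),slice(345,420))); print("static",mx(slice(230,340),slice(220,300))); print(sensors.get_obs()["time"])
E
python3 mot.py
```

```text
wheel [(4.0, 15), (7.0, 19), (7.0, 20), (6.0, 18), (9.0, 27), (8.0, 27), (8.0, 24)]
static [(2.0, 9), (2.0, 6), (2.0, 8), (2.0, 7), (2.0, 7), (2.0, 7), (2.0, 7)]
21.7833
```

The residual motion is now sub-pixel, about 5 mm/s, and decaying. One more settle and a final pose check.

Request:
drive_tool([
  [[0, 0, 0, 0, 0, 0], [0, 0, 0, 0, 0, 0], [0, 0, 0, 0, 0, 0], [0, 0, 0, 0, 0, 0], [0, 0, 0, 0, 0, 0], [0, 0, 0, 0, 0, 0], [0, 0, 0, 0, 0, 0], [0, 0, 0, 0, 0, 0]],
])

```text
time: 22.45
position: [0.6336, -0.1876, 0.4692]
tool_rot: [0.825, 0.473, -0.269, 0.154]
ft_force: [-0.1, -0.2, 0.4]
grip_width: 0.0605
grip_force: 0.0
```

Request:
drive_tool([
  [[0, 0, 0, 0, 0, 0], [0, 0, 0, 0, 0, 0], [0, 0, 0, 0, 0, 0], [0, 0, 0, 0, 0, 0], [0, 0, 0, 0, 0, 0], [0, 0, 0, 0, 0, 0], [0, 0, 0, 0, 0, 0], [0, 0, 0, 0, 0, 0]],
])

```text
time: 23.12
position: [0.6337, -0.1875, 0.4691]
tool_rot: [0.825, 0.473, -0.269, 0.154]
ft_force: [-0.1, -0.4, 0.9]
grip_width: 0.0611
grip_force: 0.0
```

Request:
drive_tool([
  [[0, 0, 0, 0, 0, 0], [0, 0, 0, 0, 0, 0], [0, 0, 0, 0, 0, 0], [0, 0, 0, 0, 0, 0], [0, 0, 0, 0, 0, 0], [0, 0, 0, 0, 0, 0], [0, 0, 0, 0, 0, 0], [0, 0, 0, 0, 0, 0]],
])

```text
time: 23.78
position: [0.6337, -0.1875, 0.4692]
tool_rot: [0.825, 0.473, -0.269, 0.154]
ft_force: [-0.8, 0.2, -0.9]
grip_width: 0.0605
grip_force: 0.0
```

```bash
python3 mot.py; python3 fin2.py
```

```text
wheel [(3.0, 11), (4.0, 12), (4.0, 12), (3.0, 10), (4.0, 12), (3.0, 9), (3.0, 9)]
static [(2.0, 12), (2.0, 10), (2.0, 7), (2.0, 9), (2.0, 8), (2.0, 6), (2.0, 8)]
24.5833
motion [19, 27, 30]
side 0.07247252747252747 0.7884065934065934
top 0.19355555555555556 0.568
[0] -1.4375799477649402 [-0.0125  0.0431 -0.1274 -0.9713 -0.0064  0.0271]
[0, 1] -2.591824355201088 [-0.0062  0.0059 -0.0839  0.2429 -0.0049  0.0162]
0 [np.float64(1.205), np.float64(1.05)]
0.02 [np.float64(1.268), np.float64(0.975)]
0.04 [np.float64(1.244), np.float64(0.655)]
```

The wheel is now still to within image noise and hangs at (-6, 6, -84) mm, inside the limits. Handing in.

```bash
python3 -c "
from rig import ticket
print(ticket.hand_in())"
```

```text
the job is handed in; nothing more can be done
None
```

The larger wheel hangs still on the flat of the hook, its centre measured about 84 mm below the seat and 6 mm off sideways, the small wheel is undisturbed, and I handed in at about 25 s (no verdict shown); on the way I clipped the hook, which twisted the wheel in the grip until I re-seated it.

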